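# Flip the kickstand down and hold the frame stub upright

### The job

The sawn-off scooter frame stub on the rocking fixture is to have the clearance under its kickstand foot gauged. Leave the stub leaning on its rest while you push the folded kickstand leg down past its spring's dead point until it snaps fully down; then take the stub by its top tube (or the upright that carries it), bring it gently upright without jerking it, letting it drop or tipping it over to the leg side, and finish holding it there, upright and still in your grip with the foot clear of the plate. Leave the small things around the fixture alone.

Things in the scene. Friction and masses are not known exactly. Their poses are not given: they have to be found in the camera images.
- fixture: Rocking fixture, fixed: base plate 200 (x) x 300 (y) x 12 mm, bearing cheeks at its y ends (50 mm high), a post with a rubber pad (185 mm high) at x +60 to +95, y +105 mm: the rest. Origin: centre of the plate's underside, on the bench. x points away from the robot, to the rest's side (turned up to 0.35 rad); -x is the leg's side; y along the shaft. Offsets below are in this frame.
- lean (a joint): Lean of the white stub (0.95 kg with leg) about a shaft along the fixture's y through (0, 0, 32) mm. 0 upright, + leans to +x; starts at 0.32, on its rest. The lowered leg touches the plate at about -0.16. Free bearing: unheld it falls to either side. Upright, the lower tube (28 mm thick, y -105 to +120) lies 102 mm up, the hub (46 mm) at its -y end; the upright (26 mm thick) is at y +105.
- leg (a joint): Leg angle about its pivot (axis along fixture x when the stub is upright; leans with it). 0 = folded, the leg points to -y, 0.10 rad above level; grows as it swings down; 1.75 = fully down at its stop, 0.08 rad past plumb towards +y. An over-centre spring drives it away from the dead point at 0.70 to the nearer end; about 3 N at leg_push starts it.
- leg_pivot (a point): Centre of the kickstand's pivot, in the middle plane of the leg, on the side of the stub that faces the robot: at x -56, y +20 mm, 132 mm above the bench when the stub is upright.
- leg_push (a point): Point on the leg's axis 85 mm from the pivot, moving with the leg (dark round leg, 12 mm thick, its middle plane 42 mm off the lower tube's side).
- leg_end (a point): Tip of the leg's black rubber foot (17 mm thick), 111 mm from the pivot. When the stub is upright and the leg fully down it is about 9 mm above the plate.
- tube_grip (a point): Point on the axis of the top tube, a level round tube 22 mm thick along the fixture's y from -5 to +105 mm. This point: y +30 mm, 205 mm from the shaft (237 mm above the bench, over the shaft, when upright). The sawn -y end is free, the +y end joins the upright. Nothing else is within 60 mm of it.
- frame_stub: The stub: lower tube, hub, upright and top tube, one rigid piece (0.85 kg) with the spring and leg pinned to it. Origin: on the shaft, in the fixture's middle; its z axis runs from the shaft towards the top tube, its y along the shaft.
- kickstand: The leg with its rubber foot. Origin: the pivot (point leg_pivot).
- loupe: Black stand loupe, 37 mm diameter, 34 mm high, loose bystander. Origin: centre of its underside.
- hex_key: Dark hexagon key, 31 x 93 x 5 mm, lying flat, loose bystander. Origin: centre of its underside.
- flat_coupon_1: Flat grey steel sample with a paper tag, 20 x 55 x 12 mm, loose bystander. Origin: centre of its underside.

How it is judged:
By the outcome, as a careful person would: the job done as asked, in the order asked, and still so for the second after the job is handed in, while the arm keeps its last pose, push and grip.
It also fails if it takes over 48 s, if anything falls off the work surface, if the arm or the gripper's body presses on something with over 40 N, if the wrist force passes 120 N, or if a joint passes its speed limit or range.

### The arm

A 6-joint arm with a two-finger parallel gripper is mounted at the origin on a cart in front of the work surface, level with it; the furniture and walls round the work are solid. World frame = base frame: x ahead of the robot, y to its left, z up, the work surface at z = 0. Lengths are in mm, angles in degrees, forces in N, time in s.
With the tool pointing down it reaches from about 300 to 850 mm from the base axis. Payload 4.2 kg.
Tool frame: the origin (TCP) lies between the finger pads; the fingertips stand 22 mm ahead of it and the grasp point (between the pads) lies 3 mm ahead of it; z points along the fingers, y is the direction in which the jaws open and shut (so a half turn about z gives the same grasp; the last joint's range is limited). The gripper opens to 91 mm and grips with 3 to 60 N. Pads are 32 mm wide; open, the fingers measure 118 mm over their backs; the gripper's body (76 mm by 178 mm) begins 60 mm behind the grasp point.
Start: joints at [68.87, 18.312, 89.639, -0, 72.044, -1.146], TCP at [196.52, 540.389, 235.976] pointing down, gripper open.
Joint ranges: [-177.97, 177.97], [-48.28, 115.42], [12.27, 149.76], [-77.06, 257.06], [2.81, 150.46], [-146.56, 146.56]. Speed limits (degrees/s): [147.25, 147.25, 180, 180, 180, 180].

### API

Orientations are given as [roll, pitch, yaw] about the fixed x, y, z axes, in that order (R = Rz(yaw) Ry(pitch) Rx(roll)).
In Python, from workcell import telemetry, cams, env gives the robot as it stands.
- The arm moves only by the shell command python3 -m inch 'ROWS' [FORCE]. ROWS is JSON, a list of rows, each an object of numbers: "x", "y", "z": the shift along the tool's x, y, z in cm; "yaw": the turn about the tool's z in units of 5 degrees (1.0 is 5 degrees); "gripper": the gripper's target within -1 to 1 (fully open at 1, half-way at 0, shut at -1). A call has 1 to 12 rows; each row shifts and turns the commanded pose from where the row before left it, along the tool's axes as they then stand; what a row does not reach is not made up. A row lasts 1/12 s, in which the tool goes at most 41.7 mm and 7.16 degrees, less where a joint would pass 70% of its speed; a pose out of reach is approached as far as the arm can. A call is refused whole if a number of a shift passes 4.17 or a number of a turn 1, either way. A call with a gripper value outside its range is refused whole. The fingers move at their own pace and stop on an object; FORCE is the grip in N (left out, the last holds). Time passes only in rows, so rows that do not move let the fingers close. It gives the time, the measured TCP pose, the force and the opening at its end, in the units of the state.
- telemetry.state(): the state, without advancing time (a new reading comes with each control period).
- cams.grab_frame(name): name is "side" or "top" or "wrist"; returns a dict with "pixels" (400x640x3 uint8, red, green, blue), "mtx" (3x3 intrinsics, pixels), "rvec" (rotation vector, rad) and "tvec" (3), from world to camera coordinates, as OpenCV has them. Camera axes: x right, y down, z forward; pixel columns grow to the right and rows downward; lengths in mm; the calibration is good to about 2 mm. The wrist camera is an equidistant fisheye: a pixel r from the principal point sees the ray r / f radians off the axis. A picture is of the moment at which its call begins. There is no depth.
- env.job_done(): hands the job in, once; it reports no verdict.
The state is a dict: "time_s": time; "qpos": joint angles; "qvel": joint speeds; "effort": joint torques, N m; "ee_pos": TCP position; "ee_rot": TCP orientation; "force": force on the tool from outside, world axes, zero at the start; "torque": the same for the moment, N m; "gripper_width": finger opening in mm.
Only numpy, scipy, OpenCV 4.12 (cv2) and the standard library are available. Lean on these libraries where they do the work, as an engineer would, in place of code of your own. Each camera call takes 0.05 s, during which the arm holds its last target. There are 200 camera calls.

## Working session

There is one attempt and no reset: what is moved stays moved. The work goes in short steps, Python scripts to look and compute and a shell command to move; the robot and the scene stay as the last step left them, time stands still between calls to the robot, and variables do not carry over. Pictures are saved under pics/ and viewed, about 8 in all and at most 12, crops included, and the job is handed in when it is done.

```bash
ls; mkdir -p pics; cat > h.py <<'E'
import numpy as np, cv2, pickle
from scipy.spatial.transform import Rotation as Rot
def P(fr,pts):
    p,_=cv2.projectPoints(np.array(pts,float).reshape(-1,3),np.array(fr['rvec'],float),np.array(fr['tvec'],float),np.array(fr['mtx'],float),None); return p[:,0]
def grab(n,f):
    from workcell import cams
    fr=cams.grab_frame(n); pickle.dump(fr,open(f'pics/{f}.pkl','wb')); cv2.imwrite(f'pics/{f}.png',fr['pixels'][:,:,::-1]); return fr
def load(f): return pickle.load(open(f'pics/{f}.pkl','rb'))
def Rf(th): return np.array([[np.cos(th),-np.sin(th),0],[np.sin(th),np.cos(th),0],[0,0,1]])
def stub(q,p): # q: x,y,th,lean ; p fixture coords when upright
    x,y,th,l=q; p=np.array(p,float).reshape(-1,3)-[0,0,32]
    c,s=np.cos(l),np.sin(l)
    r=np.c_[c*p[:,0]+s*p[:,2],p[:,1],-s*p[:,0]+c*p[:,2]+32]
    return r@Rf(th).T+[x,y,0]
def leg(a,d): # point upright coords on leg axis
    b=0.10-a # elevation above level toward -y
    return np.array([-56,20-d*np.cos(b),132+d*np.sin(b)])
E
python3 - <<'E'
from h import *
from workcell import telemetry
for n in('side','top'):
    f=grab(n,n+'0'); 
    R=cv2.Rodrigues(np.array(f['rvec'],float))[0]; print(n,-R.T@np.array(f['tvec'],float).ravel(), np.array(f['mtx'])[0])
a=cv2.imread('pics/side0.png');b=cv2.imread('pics/top0.png')
print(telemetry.state())
E
```

```text
pics
side [1007.0803295   117.13047486 1012.67508999] [437.43316779   0.         316.94497572]
top [ 426.90233191  -39.19537372 1013.98786275] [394.9115217    0.         319.45161683]
{'time_s': 0.1, 'qpos': array([ 6.88709513e+01,  1.83470842e+01,  8.96974725e+01, -1.90307271e-03,
        7.20417428e+01, -1.14688333e+00]), 'qvel': array([ 0.05382637, -0.03978236, -0.11208941,  0.01085225, -0.00246712,
        0.06525583]), 'effort': array([ 6.66743290e-04, -4.13329554e+01, -2.32511652e+01,  7.29187927e-02,
        4.22029174e-02, -5.40819758e-05]), 'ee_pos': array([196.37021702, 540.01342771, 235.2264395 ]), 'ee_rot': array([-1.79913682e+02,  8.17769616e-05,  1.60018423e+02]), 'force': array([-0.54769363,  0.0116756 ,  0.49959756]), 'torque': array([-0.05215642,  0.07108599, -0.06353536]), 'gripper_width': 91.17715575108608}
```

View pics/side0.png

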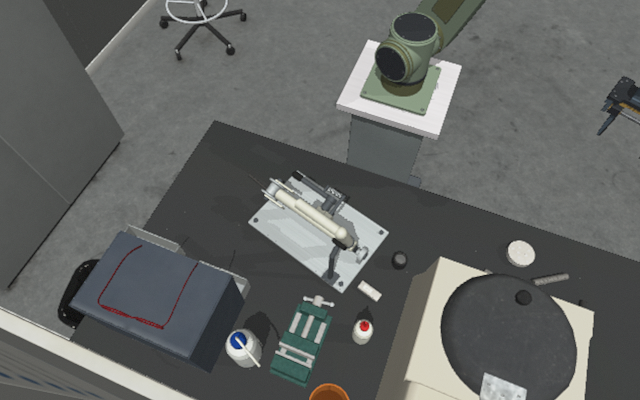

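View pics/top0.png

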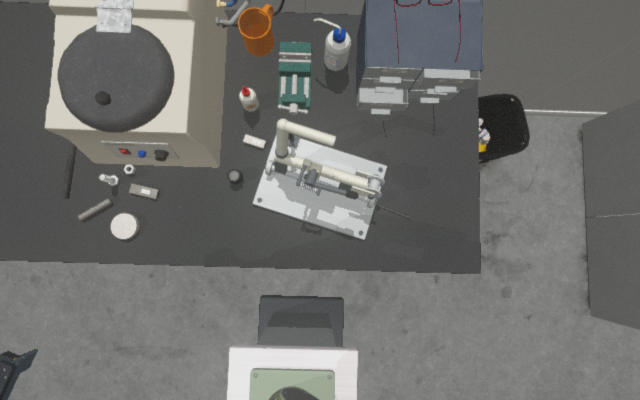

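The fixture is at about (320,186) in top and (318,230) in side. The loupe and coupon sit on its +y side. I'll enlarge both views.

```bash
python3 - <<'E'
import cv2
a=cv2.imread('pics/top0.png')[110:245,240:400]; cv2.imwrite('pics/topc.png',cv2.resize(a,None,fx=4,fy=4,interpolation=2))
a=cv2.imread('pics/side0.png')[165:300,240:400]; cv2.imwrite('pics/sidec.png',cv2.resize(a,None,fx=4,fy=4,interpolation=2))
E
```

```text
(no output)
```

View pics/topc.png

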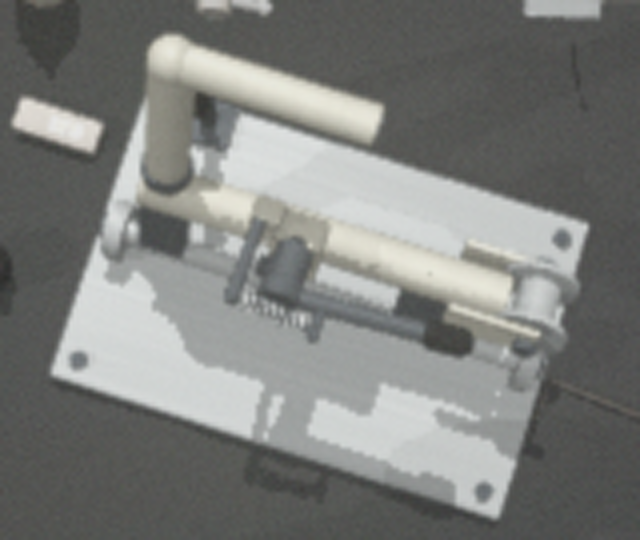

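View pics/sidec.png

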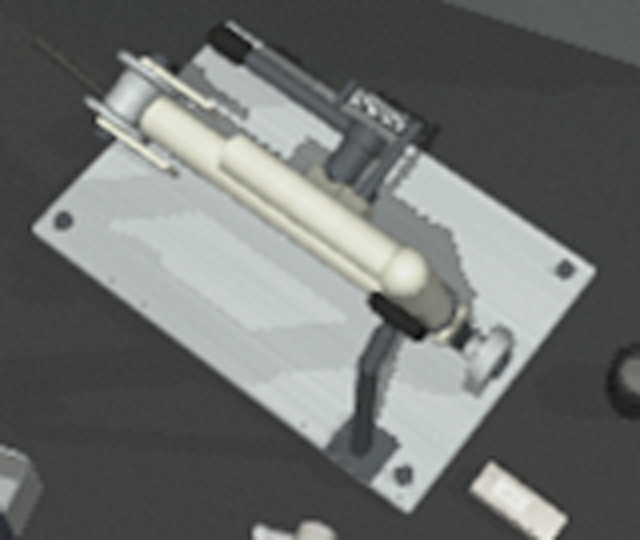

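The pictures show the plate corners: top crop (51,377), (498,520), (588,225); side crop (33,230), (410,512), (596,268). The leg is folded toward -y, with its foot at about (462,345) in the top crop and (222,38) in the side crop. Next I'll fit the pose.

```bash
cat > fit.py <<'E'
from h import *
from scipy.optimize import least_squares
t,s=load('top0'),load('side0')
tp=lambda u:np.array([240+u[0]/4,110+u[1]/4]); sp=lambda u:np.array([240+u[0]/4,165+u[1]/4])
C=lambda q,p: np.array(p,float)@Rf(q[2]).T+[q[0],q[1],0]
def res(q,full=False):
    r=[]
    for f,m,pts in((t,tp,{(-100,150,12):(51,377),(-100,-150,12):(498,520),(100,-150,12):(588,225)}),(s,sp,{(100,-150,12):(33,230),(100,150,12):(410,512),(-100,150,12):(596,268)})):
        for p,u in pts.items(): r.append(P(f,C(q,[p]))[0]-m(u))
    # top tube sawn end centre, elbow, leg foot tip
    for f,m,pts in((t,tp,[((0,-5,237),(373,124)),((0,105,237),(170,60)),(leg(0,111),(470,347))]),(s,sp,[((0,-5,237),(228,155)),((0,105,237),(404,268)),(leg(0,111),(216,36))])):
        for p,u in pts: r.append(P(f,stub(q,p))[0]-m(u))
    return np.ravel(r)
o=least_squares(res,[470,0,-.25,.32],x_scale=[10,10,.1,.1])
if __name__=='__main__':
    print(o.x,np.round(res(o.x).reshape(-1,2),1).tolist())
    q=o.x
    for n,p in dict(pivot=(-56,20,132),push0=leg(0,85),end0=leg(0,111),push07=leg(.75,85),push175=leg(1.75,85),end175=leg(1.75,111),grip=(0,30,237),tubeend=(0,-5,237),elbow=(0,105,237)).items(): print(n,stub(q,p)[0].round(1))
    q0=[*q[:3],0]; print('upright grip',stub(q0,(0,30,237))[0])
E
python3 fit.py
```

```text
[ 5.60972180e+02 -5.28261154e+01 -2.78892001e-01  3.24082738e-01] [[-1.8, -0.8], [-0.7, -0.5], [-0.7, -1.1], [-1.0, -1.4], [-0.1, -0.8], [0.4, -1.0], [-0.2, -0.3], [-0.8, -0.5], [-0.3, -1.1], [0.3, -1.5], [-0.4, 0.4], [-1.7, -1.8]]
pivot [546.1 -27.8 144.6]
push0 [ 525.4 -109.8  152.7]
end0 [ 519.  -134.9  155.1]
push07 [511.7 -88.3  95.9]
push175 [522.  -13.9  64.3]
end175 [514.6  -9.6  39.7]
grip [632.  -42.  226.3]
tubeend [622.4 -75.6 226.3]
elbow [652.6  30.1 226.3]
upright grip [569.23089912 -23.98528391 237.        ]
```

The fit is consistent with lean 0.324 and residuals of about 1 px (2.5 mm). I'll push with one finger of the open gripper, so the body stays off the top tube. Next: the waypoints.

```bash
cat > plan.py <<'E'
from h import *
from fit import o
q=o.x; th=q[2]; yaw=np.pi/2+th
fx,fy=Rf(th)[:,0],Rf(th)[:,1]
print('yaw',np.degrees(yaw),'toolx=fy',fy,'tooly=fx',fx)
def tcp(a):
    e=.10-a; c=leg(a,75)+6*np.array([0,np.sin(e),np.cos(e)])
    w=stub(q,c)[0]; return w-16*fy-52.3*fx+[0,0,22]
p0=tcp(0.1); prev=np.array([196.5,540.4,236])
for a in(0.1,.3,.5,.7,.9,1.1,1.2):
    p=tcp(a); d=p-prev; print(a,p.round(1),'tool d',np.round([d@fy,d@fx,-d[2]],1)); prev=p
E
python3 plan.py
```

```text
yaw 74.02066539066116 toolx=fy [0.27529063 0.96136105 0.        ] tooly=fx [ 0.96136105 -0.27529063  0.        ]
0.1 [ 472.6 -101.4  172.3] tool d [-541.   442.1   63.7]
0.3 [468.  -99.8 158.1] tool d [ 0.3 -4.8 14.2]
0.5 [464.5 -95.3 144.2] tool d [ 3.3 -4.7 13.9]
0.7 [462.  -88.2 131.2] tool d [ 6.1 -4.4 13. ]
0.9 [460.6 -78.8 119.6] tool d [ 8.7 -3.9 11.6]
1.1 [460.5 -67.3 109.9] tool d [11.  -3.3  9.7]
1.2 [460.9 -61.  105.8] tool d [ 6.2 -1.4  4. ]
```

```bash
python3 -m inch '[{"x":-1.0,"y":-1.3},{"x":-1.8,"y":-2.4},{"x":-1.8,"y":-2.4},{"x":-1.8,"y":-2.4},{"x":-1.8,"y":-2.4},{"x":-1.8,"y":-2.4},{"x":-1.8,"y":-2.4},{"x":-1.8,"y":-2.4},{"x":-1.8,"y":-2.4},{"x":-1.8,"y":-2.4},{"x":-1.8,"y":-2.4},{"x":-1.0,"y":-1.3}]'
python3 -m inch '[{"yaw":1},{"yaw":1},{"yaw":1},{"yaw":1},{"yaw":1},{"yaw":1},{"yaw":1},{"yaw":1},{"yaw":1},{"yaw":1},{"yaw":1},{"yaw":1}]'
python3 -m inch '[{"yaw":1},{"yaw":1},{"yaw":1},{"yaw":1},{"yaw":1},{"yaw":0.2},{}]'
```

```text
invalid input
invalid input
invalid input
```

```bash
python3 -m inch '[{"x":-1.0,"y":-1.3,"z":0,"yaw":0,"gripper":1}]'; python3 -m inch --help | head -20
```

```text
time_s: 0.18
ee_pos: [201.0, 526.4, 235.1]
ee_rot: [180.0, -0.1, 160.1]
force: [0.4, -0.1, 1.0]
gripper_width: 91.2invalid input: not JSON, or not a number
```

```bash
python3 -m inch '[{"x":-1.8,"y":-2.4,"z":0,"yaw":0,"gripper":1},{"x":-1.8,"y":-2.4,"z":0,"yaw":0,"gripper":1},{"x":-1.8,"y":-2.4,"z":0,"yaw":0,"gripper":1},{"x":-1.8,"y":-2.4,"z":0,"yaw":0,"gripper":1},{"x":-1.8,"y":-2.4,"z":0,"yaw":0,"gripper":1},{"x":-1.8,"y":-2.4,"z":0,"yaw":0,"gripper":1},{"x":-1.8,"y":-2.4,"z":0,"yaw":0,"gripper":1},{"x":-1.8,"y":-2.4,"z":0,"yaw":0,"gripper":1},{"x":-1.8,"y":-2.4,"z":0,"yaw":0,"gripper":1},{"x":-1.8,"y":-2.4,"z":0,"yaw":0,"gripper":1},{"x":-1.0,"y":-1.3,"z":0,"yaw":0,"gripper":1}]'
python3 -m inch '[{"x":0,"y":0,"z":0,"yaw":1,"gripper":1},{"x":0,"y":0,"z":0,"yaw":1,"gripper":1},{"x":0,"y":0,"z":0,"yaw":1,"gripper":1},{"x":0,"y":0,"z":0,"yaw":1,"gripper":1},{"x":0,"y":0,"z":0,"yaw":1,"gripper":1},{"x":0,"y":0,"z":0,"yaw":1,"gripper":1},{"x":0,"y":0,"z":0,"yaw":1,"gripper":1},{"x":0,"y":0,"z":0,"yaw":1,"gripper":1},{"x":0,"y":0,"z":0,"yaw":1,"gripper":1},{"x":0,"y":0,"z":0,"yaw":1,"gripper":1}]'
python3 -m inch '[{"x":0,"y":0,"z":0,"yaw":1,"gripper":1},{"x":0,"y":0,"z":0,"yaw":1,"gripper":1},{"x":0,"y":0,"z":0,"yaw":1,"gripper":1},{"x":0,"y":0,"z":0,"yaw":1,"gripper":1},{"x":0,"y":0,"z":0,"yaw":1,"gripper":1},{"x":0,"y":0,"z":0,"yaw":1,"gripper":1},{"x":0,"y":0,"z":0,"yaw":1,"gripper":1},{"x":0,"y":0,"z":0,"yaw":0.2,"gripper":1},{"x":0,"y":0,"z":0,"yaw":0,"gripper":1}]'
```

```text
time_s: 1.1
ee_pos: [293.4, 219.4, 235.7]
ee_rot: [-179.9, 0.0, 159.9]
force: [0.5, 0.3, 0.1]
gripper_width: 91.6
time_s: 1.93
ee_pos: [293.3, 221.9, 235.7]
ee_rot: [-180.0, 0.0, 109.8]
force: [0.7, 0.2, -0.2]
gripper_width: 91.1
time_s: 2.68
ee_pos: [293.4, 221.9, 235.8]
ee_rot: [-180.0, 0.0, 74.1]
force: [0.7, 0.2, 0.0]
gripper_width: 91.5
```

```bash
python3 -m inch '[{"x":-1.3,"y":1.3,"z":0,"yaw":0,"gripper":1},{"x":-2.5,"y":2.5,"z":0,"yaw":0,"gripper":1},{"x":-2.5,"y":2.5,"z":0,"yaw":0,"gripper":1},{"x":-2.5,"y":2.5,"z":0,"yaw":0,"gripper":1},{"x":-2.5,"y":2.5,"z":0,"yaw":0,"gripper":1},{"x":-2.5,"y":2.5,"z":0,"yaw":0,"gripper":1},{"x":-2.5,"y":2.5,"z":0,"yaw":0,"gripper":1},{"x":-2.5,"y":2.5,"z":0,"yaw":0,"gripper":1},{"x":-2.5,"y":2.5,"z":0,"yaw":0,"gripper":1},{"x":-2.5,"y":2.5,"z":0,"yaw":0,"gripper":1},{"x":-2.35,"y":2.35,"z":0,"yaw":0,"gripper":1},{"x":0,"y":0,"z":0,"yaw":0,"gripper":1}]'
python3 -m inch '[{"x":0,"y":0,"z":1.6,"yaw":0,"gripper":1},{"x":0,"y":0,"z":1.6,"yaw":0,"gripper":1},{"x":0,"y":0,"z":1.3,"yaw":0,"gripper":1},{"x":0,"y":0,"z":0,"yaw":0,"gripper":1},{"x":0,"y":0,"z":0,"yaw":0,"gripper":1}]'
python3 - <<'E'
from h import *
f=grab('side','side1'); w=grab('wrist','wrist1')
a=cv2.resize(f['pixels'][150:290,230:400],None,fx=3.5,fy=3.5,interpolation=2)
cv2.imwrite('pics/s1c.png',a[:,:,::-1])
E
```

```text
time_s: 3.68
ee_pos: [475.7, -105.9, 235.5]
ee_rot: [179.8, 0.1, 73.9]
force: [0.7, 0.2, -0.2]
gripper_width: 90.8
time_s: 4.1
ee_pos: [472.4, -100.9, 190.6]
ee_rot: [-179.9, -0.0, 74.1]
force: [-0.6, 0.7, 0.4]
gripper_width: 91.3
```

View pics/s1c.png

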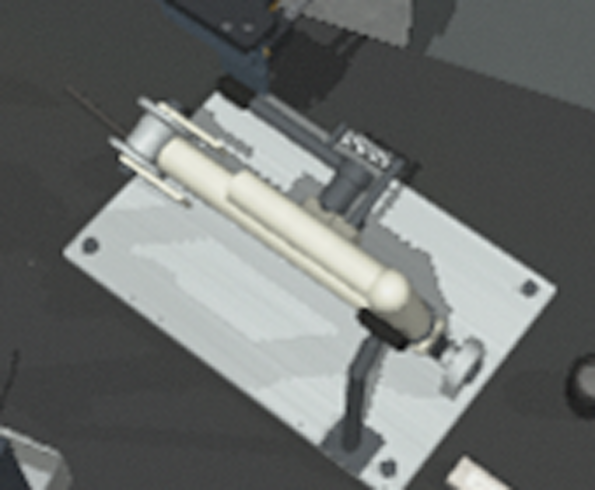

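View pics/wrist1.png

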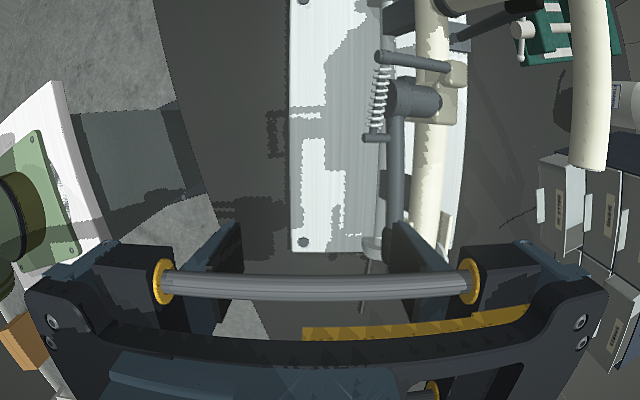

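The leg runs straight under the +x fingertip (wrist view about (398,225)), and the body is well clear of the top tube. Pushing now.

```bash
python3 -m inch '[{"x":0,"y":0,"z":0.6,"yaw":0,"gripper":1},{"x":0,"y":0,"z":0.6,"yaw":0,"gripper":1},{"x":0,"y":0,"z":0.6,"yaw":0,"gripper":1},{"x":0,"y":-0.16,"z":0.47,"yaw":0,"gripper":1},{"x":0,"y":-0.16,"z":0.47,"yaw":0,"gripper":1},{"x":0,"y":-0.16,"z":0.47,"yaw":0,"gripper":1},{"x":0.1,"y":-0.16,"z":0.46,"yaw":0,"gripper":1},{"x":0.1,"y":-0.16,"z":0.46,"yaw":0,"gripper":1},{"x":0.13,"y":-0.16,"z":0.46,"yaw":0,"gripper":1}]'
python3 -m inch '[{"x":0.2,"y":-0.15,"z":0.43,"yaw":0,"gripper":1},{"x":0.2,"y":-0.15,"z":0.43,"yaw":0,"gripper":1},{"x":0.2,"y":-0.14,"z":0.43,"yaw":0,"gripper":1},{"x":0.3,"y":-0.13,"z":0.39,"yaw":0,"gripper":1},{"x":0.3,"y":-0.13,"z":0.39,"yaw":0,"gripper":1},{"x":0.3,"y":-0.13,"z":0.39,"yaw":0,"gripper":1}]'
python3 -m inch '[{"x":0.35,"y":-0.11,"z":0.33,"yaw":0,"gripper":1},{"x":0.35,"y":-0.11,"z":0.33,"yaw":0,"gripper":1},{"x":0.4,"y":-0.1,"z":0.3,"yaw":0,"gripper":1},{"x":0,"y":0,"z":0,"yaw":0,"gripper":1}]'
python3 - <<'E'
from h import *
f=grab('side','side2'); t=grab('top','top2')
a=cv2.resize(f['pixels'][150:290,230:400],None,fx=3,fy=3,interpolation=2);b=cv2.resize(t['pixels'][110:250,250:350],None,fx=3,fy=3,interpolation=2)
cv2.imwrite('pics/c2.png',np.hstack([a,b])[:,:,::-1])
E
```

```text
time_s: 4.95
ee_pos: [464.6, -95.4, 144.5]
ee_rot: [180.0, -0.0, 74.0]
force: [0.4, -1.1, 0.4]
gripper_width: 91.3
time_s: 5.45
ee_pos: [460.7, -78.4, 120.0]
ee_rot: [-180.0, -0.0, 74.0]
force: [0.3, -0.4, 0.5]
gripper_width: 91.4
time_s: 5.78
ee_pos: [460.4, -66.6, 110.3]
ee_rot: [-179.9, -0.0, 74.0]
force: [-0.2, 0.5, 1.4]
gripper_width: 91.5
```

View pics/c2.png

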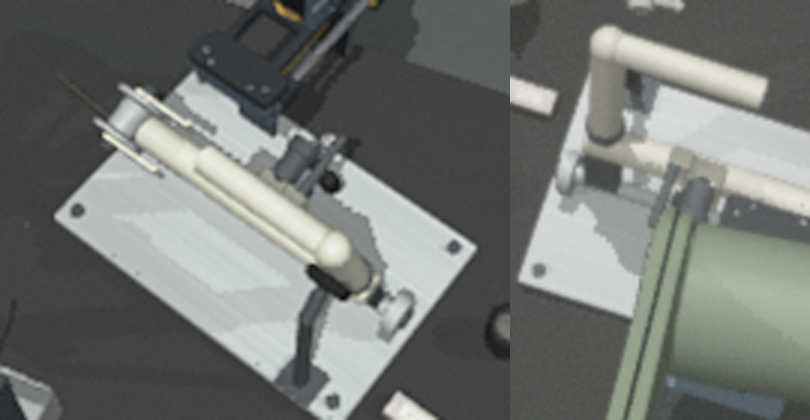

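The leg has snapped down: its foot is under the pivot at about (330,180) in the left panel, and the stub is still on its rest. I'll check the foot against the prediction while retracting and moving over the top tube.

```bash
python3 - <<'E'
from h import *
from fit import o
print('pred foot px',P(load('side2'),stub(o.x,leg(1.75,111))), 'seen ~340,210')
E
python3 -m inch '[{"x":0,"y":-0.3,"z":-1.5,"yaw":0,"gripper":1},{"x":0,"y":0,"z":-3,"yaw":0,"gripper":1},{"x":0,"y":0,"z":-3,"yaw":0,"gripper":1},{"x":0,"y":0,"z":-3,"yaw":0,"gripper":1},{"x":0,"y":0,"z":-3,"yaw":0,"gripper":1},{"x":0,"y":0,"z":-3,"yaw":0,"gripper":1},{"x":0,"y":0,"z":-1.5,"yaw":0,"gripper":1},{"x":0,"y":0,"z":0,"yaw":0,"gripper":1}]'
python3 -m inch '[{"x":0.4,"y":1,"z":0,"yaw":0,"gripper":1},{"x":0.8,"y":1.8,"z":0,"yaw":0,"gripper":1},{"x":0.8,"y":1.8,"z":0,"yaw":0,"gripper":1},{"x":0.9,"y":2,"z":0,"yaw":0,"gripper":1},{"x":0.9,"y":2,"z":0,"yaw":0,"gripper":1},{"x":0.9,"y":2,"z":0,"yaw":0,"gripper":1},{"x":0.9,"y":2,"z":0,"yaw":0,"gripper":1},{"x":0.9,"y":2,"z":0,"yaw":0,"gripper":1},{"x":0.6,"y":1.4,"z":0,"yaw":0,"gripper":1},{"x":0,"y":0,"z":0,"yaw":0,"gripper":1},{"x":0,"y":0,"z":0,"yaw":0,"gripper":1}]'
```

```text
pred foot px [[340.93512106 211.59788191]] seen ~340,210
time_s: 6.55
ee_pos: [459.8, -67.0, 295.0]
ee_rot: [179.5, -0.1, 74.0]
force: [0.4, -0.9, 0.1]
gripper_width: 91.3
time_s: 7.47
ee_pos: [631.2, -42.2, 288.0]
ee_rot: [-179.7, 0.1, 74.0]
force: [-0.7, -0.5, 0.2]
gripper_width: 91.0
```

```bash
python3 -m inch '[{"x":0,"y":0,"z":0.6,"yaw":0,"gripper":1},{"x":0,"y":0,"z":0.9,"yaw":0,"gripper":1},{"x":0,"y":0,"z":0.9,"yaw":0,"gripper":1},{"x":0,"y":0,"z":0.9,"yaw":0,"gripper":1},{"x":0,"y":0,"z":0.9,"yaw":0,"gripper":1},{"x":0,"y":0,"z":0.9,"yaw":0,"gripper":1},{"x":0,"y":0,"z":0.7,"yaw":0,"gripper":1},{"x":0,"y":0,"z":0,"yaw":0,"gripper":1},{"x":0,"y":0,"z":0,"yaw":0,"gripper":1}]'
python3 - <<'E'
from h import *
w=grab('wrist','wrist3')
E
```

```text
time_s: 8.22
ee_pos: [631.1, -42.3, 232.3]
ee_rot: [-180.0, 0.0, 74.0]
force: [-0.0, -0.2, 0.2]
gripper_width: 91.0
```

View pics/wrist3.png

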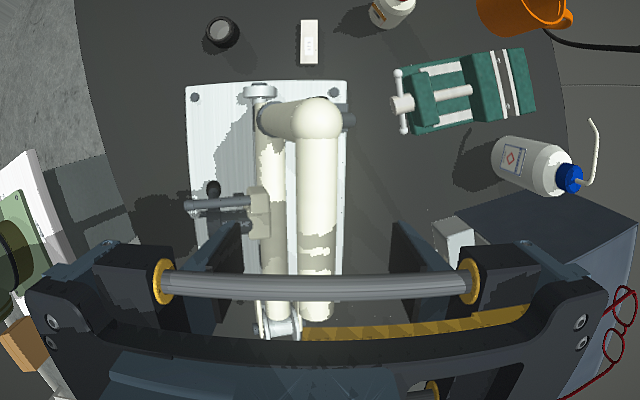

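The tube is centred between the jaws (x about 318 against jaw centre 316). Closing in stages with a modest grip.

```bash
python3 -m inch '[{"x":0,"y":0,"z":0.25,"yaw":0,"gripper":0.5},{"x":0,"y":0,"z":0,"yaw":0,"gripper":0},{"x":0,"y":0,"z":0,"yaw":0,"gripper":-0.2},{"x":0,"y":0,"z":0,"yaw":0,"gripper":-0.35},{"x":0,"y":0,"z":0,"yaw":0,"gripper":-0.4},{"x":0,"y":0,"z":0,"yaw":0,"gripper":-0.4},{"x":0,"y":0,"z":0,"yaw":0,"gripper":-0.4},{"x":0,"y":0,"z":0,"yaw":0,"gripper":-0.4}]' 18
python3 -m inch '[{"x":0,"y":0,"z":0,"yaw":0,"gripper":-0.45},{"x":0,"y":0,"z":0,"yaw":0,"gripper":-0.48},{"x":0,"y":0,"z":0,"yaw":0,"gripper":-0.5},{"x":0,"y":0,"z":0,"yaw":0,"gripper":-0.53},{"x":0,"y":0,"z":0,"yaw":0,"gripper":-0.56},{"x":0,"y":0,"z":0,"yaw":0,"gripper":-0.6},{"x":0,"y":0,"z":0,"yaw":0,"gripper":-0.7},{"x":0,"y":0,"z":0,"yaw":0,"gripper":-1},{"x":0,"y":0,"z":0,"yaw":0,"gripper":-1},{"x":0,"y":0,"z":0,"yaw":0,"gripper":-1}]' 18
```

```text
time_s: 8.93
ee_pos: [631.2, -42.4, 230.4]
ee_rot: [180.0, -0.0, 74.0]
force: [-0.3, 0.6, -0.4]
gripper_width: 40.8
time_s: 9.77
ee_pos: [630.9, -42.3, 230.3]
ee_rot: [-180.0, -0.0, 74.0]
force: [-1.8, -0.2, 0.8]
gripper_width: 21.2
```

```bash
python3 -m inch '[{"x":0,"y":-0.05,"z":-0.017,"yaw":0,"gripper":-1},{"x":0,"y":-0.1,"z":-0.03,"yaw":0,"gripper":-1},{"x":0,"y":-0.15,"z":-0.045,"yaw":0,"gripper":-1},{"x":0,"y":-0.2,"z":-0.06,"yaw":0,"gripper":-1},{"x":0,"y":-0.2,"z":-0.06,"yaw":0,"gripper":-1},{"x":0,"y":-0.2,"z":-0.058,"yaw":0,"gripper":-1},{"x":0,"y":-0.2,"z":-0.055,"yaw":0,"gripper":-1},{"x":0,"y":-0.2,"z":-0.054,"yaw":0,"gripper":-1},{"x":0,"y":-0.2,"z":-0.052,"yaw":0,"gripper":-1},{"x":0,"y":-0.2,"z":-0.05,"yaw":0,"gripper":-1},{"x":0,"y":-0.2,"z":-0.049,"yaw":0,"gripper":-1},{"x":0,"y":-0.2,"z":-0.047,"yaw":0,"gripper":-1}]'
python3 -m inch '[{"x":0,"y":-0.2,"z":-0.043,"yaw":0,"gripper":-1},{"x":0,"y":-0.2,"z":-0.041,"yaw":0,"gripper":-1},{"x":0,"y":-0.2,"z":-0.039,"yaw":0,"gripper":-1},{"x":0,"y":-0.2,"z":-0.037,"yaw":0,"gripper":-1},{"x":0,"y":-0.2,"z":-0.035,"yaw":0,"gripper":-1},{"x":0,"y":-0.2,"z":-0.033,"yaw":0,"gripper":-1},{"x":0,"y":-0.2,"z":-0.031,"yaw":0,"gripper":-1},{"x":0,"y":-0.2,"z":-0.029,"yaw":0,"gripper":-1},{"x":0,"y":-0.2,"z":-0.027,"yaw":0,"gripper":-1},{"x":0,"y":-0.2,"z":-0.025,"yaw":0,"gripper":-1},{"x":0,"y":-0.2,"z":-0.023,"yaw":0,"gripper":-1},{"x":0,"y":-0.2,"z":-0.021,"yaw":0,"gripper":-1}]'
```

```text
time_s: 10.77
ee_pos: [611.4, -36.6, 236.8]
ee_rot: [179.9, -0.0, 74.0]
force: [2.1, -0.8, 1.6]
gripper_width: 21.6
time_s: 11.77
ee_pos: [587.5, -29.7, 239.6]
ee_rot: [-179.9, -0.0, 74.0]
force: [0.8, 1.2, 2.5]
gripper_width: 21.7
```

```bash
python3 -m inch '[{"x":0,"y":-0.2,"z":-0.018,"yaw":0,"gripper":-1},{"x":0,"y":-0.2,"z":-0.016,"yaw":0,"gripper":-1},{"x":0,"y":-0.2,"z":-0.014,"yaw":0,"gripper":-1},{"x":0,"y":-0.2,"z":-0.012,"yaw":0,"gripper":-1},{"x":0,"y":-0.2,"z":-0.01,"yaw":0,"gripper":-1},{"x":0,"y":-0.2,"z":-0.008,"yaw":0,"gripper":-1},{"x":0,"y":-0.2,"z":-0.006,"yaw":0,"gripper":-1},{"x":0,"y":-0.18,"z":-0.004,"yaw":0,"gripper":-1},{"x":0,"y":-0.15,"z":-0.002,"yaw":0,"gripper":-1},{"x":0,"y":-0.1,"z":0,"yaw":0,"gripper":-1},{"x":0,"y":-0.06,"z":0,"yaw":0,"gripper":-1},{"x":0,"y":-0.03,"z":0,"yaw":0,"gripper":-1}]'
python3 -m inch '[{"x":0,"y":0,"z":0,"yaw":0,"gripper":-1},{"x":0,"y":0,"z":0,"yaw":0,"gripper":-1},{"x":0,"y":0,"z":0,"yaw":0,"gripper":-1},{"x":0,"y":0,"z":0,"yaw":0,"gripper":-1}]'
python3 - <<'E'
from h import *
from fit import o
q=[*o.x[:3],0]
f=grab('side','side4'); grab('wrist','wrist4');
for l in(-.03,0,.03):
    q[3]=l; print(l,[(n,P(f,stub(q,p))[0].round(1).tolist()) for n,p in dict(elbow=(0,105,237),foot=leg(1.75,111),hub=(0,-105,102),jnt=(0,105,102)).items()])
a=cv2.resize(f['pixels'][140:290,230:400],None,fx=4,fy=4,interpolation=2)
cv2.imwrite('pics/s4c.png',a[:,:,::-1])
E
```

```text
time_s: 12.77
ee_pos: [569.4, -24.5, 240.9]
ee_rot: [-180.0, -0.0, 74.0]
force: [2.0, 2.6, 0.7]
gripper_width: 21.6
time_s: 13.1
ee_pos: [569.6, -24.5, 240.9]
ee_rot: [-180.0, -0.0, 74.0]
force: [1.9, 3.7, 2.1]
gripper_width: 21.7
-0.03 [('elbow', [361.9, 204.8]), ('foot', [340.3, 215.5]), ('hub', [284.5, 185.2]), ('jnt', [355.2, 234.0])]
0 [('elbow', [360.1, 206.9]), ('foot', [340.4, 215.1]), ('hub', [284.0, 185.8]), ('jnt', [354.7, 234.7])]
0.03 [('elbow', [358.4, 209.0]), ('foot', [340.5, 214.7]), ('hub', [283.4, 186.4]), ('jnt', [354.1, 235.3])]
```

View pics/s4c.png

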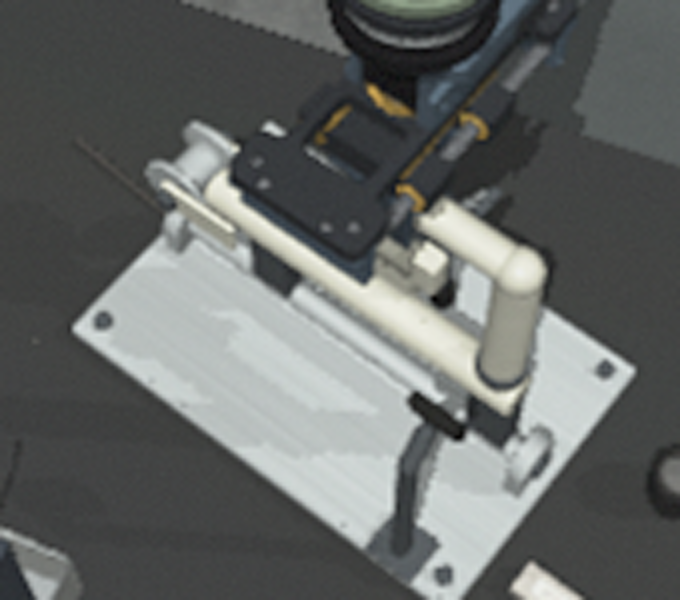

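The stub is upright: the elbow is seen at (360.5,207.5) against (360.1,206.9) predicted for lean 0. One last look at the leg and the bystanders.

View pics/wrist4.png

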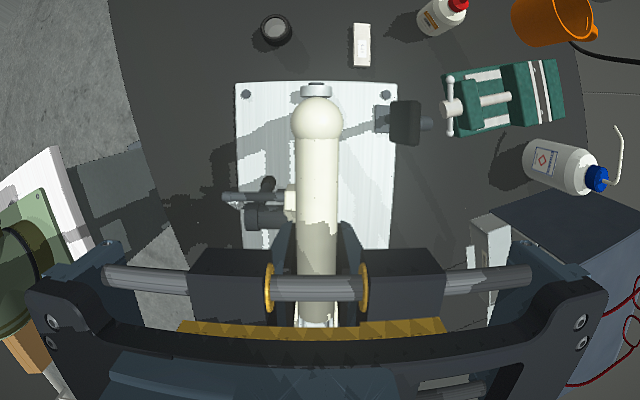

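The tube is gripped and sits plumb over the plate's middle. The leg is down, with its foot at about (268,185), and the loupe and coupon haven't moved. Handing in.

```bash
python3 - <<'E'
from workcell import telemetry, env
s=telemetry.state(); print(s['time_s'],s['ee_pos'],s['force'],abs(s['qvel']).max(),s['gripper_width'])
print(env.job_done())
E
```

```text
13.2 [569.54890031 -24.52397965 240.85159881] [1.22527622 3.97738087 1.14632851] 0.07553879015357155 21.52273004166022
the job is handed in; nothing more can be done
None
```

I pushed the kickstand leg down with one fingertip while the stub leaned on its rest, and it snapped fully down. I then gripped the top tube at 18 N, brought the stub upright over about 3 s, and handed the job in at 13.2 s with the stub still held.

**Leg:** with the stub still on its rest, the foot was seen at pixel (340,210), against (341,212) predicted for fully down. In the last wrist view the leg was still down.

**Upright:** the tube's elbow was seen at (360.5,207.5), against (360.1,206.9) predicted for lean 0. The distance the arm moved gives a lean of about 0.003 rad. The camera-based pose is good to about 2 mm, so the lean is uncertain by roughly 0.01 rad.

**Hold:** the arm was at rest, the jaws measured 21.5 mm on the 22 mm tube, and the wrist force was about 4 N.

**Not confirmed:** I did not measure the foot's clearance above the plate directly. It follows from the leg being down and the stub upright. The loupe and coupon looked untouched; I did not pick out the hex key in any picture, so I can't confirm it.

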